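Start the flange nut that holds down the dishes on an orbital shaker

TASK

The two culture dishes on the orbital shaker lie under a hold-down bar, but its brass flange nut is still off: pick it up from the bench and set it, flange down, on the shaker's threaded stud. Resting it lightly on the stud, back it off (turn it anticlockwise) until you feel it ride up to the ends of the thread and drop in, then run it down clockwise, level and without forcing it, until its flange lies on the bar, and let go of it. Leave the other things on the bench where they stand.

Things in the scene. Friction and masses are not known exactly. Their poses are not given: they have to be found in the camera images.
- nut: brass flange nut, about 110 g, 26 mm high, on the bench flange down. Origin: centre of its underside; z up along the bore. Round flange 44 mm across, 4 mm thick; above it, from 4 to 26 mm, a hexagon 36 mm across flats. Flats face along its x and every 60 degrees from there. Any yaw.
- nut_lugs (a point): centre of the nut's bore, 4 mm above its underside, at the underside of three short thread lugs 120 degrees apart (2 mm thick). Bore 24 mm, 16 mm between the lugs: 1 mm radial and 1 mm axial play on the stud.
- stud: upright steel stud, rigid, in the middle of the shaker. Origin: on its axis, level with the top of the hold-down bar (102 mm above the bench), where the nut's underside has to end; z up. Right-hand thread 22 mm across, core 14 mm, three starts, lead 15 mm a turn (2.4 mm a radian), 5 mm from thread to thread. Where round it the threads end is for feel to find.
- stud_ends (a point): on the stud's axis, 13.2 mm above its origin, level with the blunt upper ends of the three threads. With its lugs on the threads the nut's origin stands 5 to 10 mm above the stud's; turned anticlockwise it climbs to 10 mm, then drops 5 mm off the ends (after 120 degrees at most); 120 degrees clockwise from there take it down onto the bar.
- stud_tip (a point): top of the stud, 23.5 mm above its origin: a plain pilot 14 mm across from the thread ends up, coned over the last 4 mm to 7 mm across. Pressing on the stud should stay near or below 10 N; 40 N between nut and stud damages the thread.
- shaker: orbital shaker, low off-white box 240 x 240 mm, black mat, fixed. Origin: under its middle, on the bench; x points away from its control panel. Two dishes 90 mm across lie 66 mm to either side of the stud along y, under a fixed steel bar 40 mm wide, 210 mm long along y, top 102 mm above the bench, the highest part but for the stud.
- timer: white bench timer, 62 x 66 x 21 mm, origin under its middle; a bystander
- slide_pack: cardboard box of slides, 32 x 79 x 30 mm, origin under its middle; a bystander
- oil_bottle: small brown dropper bottle with a white cap, 28 mm across, 71 mm high, origin under its middle; a bystander
- eyepiece: black spare eyepiece standing on end, 36 mm across, 43 mm high, origin under its middle; a bystander
Mind the look-alikes: they are no part of the job. Leave any green look-alike of the nut alone.

How it is judged:
By the outcome, as a careful person would: the job done as asked, in the order asked, and still so for the second after the job is handed in, with the robot touching nothing.
It also fails if it takes over 61 s, if anything falls off the work surface, if the arm or the gripper's body presses on something with over 40 N, if the wrist force passes 120 N, or if a joint passes its speed limit or range.

ROBOT

A 6-joint arm with a two-finger parallel gripper is mounted at the origin on a cart in front of the work surface, level with it; the furniture and walls round the work are solid. World frame = base frame: x ahead of the robot, y to its left, z up, the work surface at z = 0. Lengths are in mm, angles in rad, forces in N, time in s.
With the tool pointing down it reaches from about 350 to 975 mm from the base axis. Payload 4.9 kg.
Tool frame: the origin (TCP) lies midway between the tips of the shut fingers; the grasp point (between the pads) lies 19 mm behind it; z points along the fingers, y is the line along which they close (so a half turn about z gives the same grasp; the last joint's range is limited). The gripper opens to 85 mm and grips with 20 to 120 N. Pads are 22 mm wide; open, the fingers measure 114 mm over their backs; the gripper's body (76 mm by 85 mm) begins 54 mm behind the grasp point. The pads swing forward as they close: fully open they stand 13 mm farther back than shut.
Start: joints at [-1.401, 0.053, 1.613, -0, 1.476, -0.119], TCP at [177.996, -599.098, 209.404] pointing down, gripper open.
Joint ranges: [-3.01, 3.01], [-1.01, 2.22], [0.06, 2.58], [-1.02, 4.17], [0.09, 2.62], [-3.14, 3.14]. Speed limits (rad/s): [2.57, 2.57, 3.14, 3.14, 3.14, 3.14].

INTERFACE

Orientations are given as a unit quaternion [x, y, z, w].
In Python, from workcell import env gives the robot as it stands. Calls block until the motion is done:
- env.move_to(position, orientation): joint-space move of the TCP to a pose.
- env.movel(position, max_speed=150, ori=None, stop_force=None): straight line of the TCP; ori=None keeps the orientation; max_speed is the mean speed in mm/s. With stop_force (N) it stops when the force on the tool has changed by that much, and returns True; else False.
- env.goto_joints(angles): joint-space move.
- env.set_gripper(opening, strength=None): finger opening in mm; strength is the grip in N (None keeps the last); returns when the fingers have stopped.
- env.dwell(seconds).
- env.solve_ik(position, orientation): joint angles nearest the present ones, or None.
- env.sense(): the state.
- env.read_camera(name): name is "scene" or "top" or "wrist"; returns a dict with "img" (384x512x3 uint8, red, green, blue), "mtx" (3x3 intrinsics, pixels), "T" (4x4, takes a point from camera to world coordinates). Camera axes: x right, y down, z forward; pixel columns grow to the right and rows downward; lengths in mm; the calibration is good to about 2 mm. A picture is of the moment at which its call begins. There is no depth.
A pose or a line that the arm cannot do raises env.IKError and nothing moves.
- env.sign_off(): hands the job in; it is judged then, once.
Trained networks look in the newest picture that a camera, given by its name, has taken for a name from the list of things; names that differ only in an ending like _2 or _b are one class to them, and where a whole thing is asked for, a point or a joint stands for the part that bears it (a point fixed in the world has none). Each returns a list of dicts, best first, with "score" (0 to 1); they miss things now and then, are a little off and sometimes report something else, mostly with a low value. They report only what shows in the picture. A call takes as long as a camera call. They do not tell look-alikes from the thing itself.
- env.regions_of(label, camera): "pixels" (384x512 bool, what is visible of it) and "location" ([column, row] in pixels, amid what is visible of it).
The state is a dict: "t": time; "q": joint angles; "qvel": joint speeds; "tau": joint torques, N m; "tcp_pos": TCP position; "eef_rot": TCP orientation; "ft_force": force on the tool from outside, world axes, zero at the start; "ft_torque": the same for the moment, N m; "gripper_width": finger opening in mm; "grasp_force": force on a finger pad.
Only numpy, scipy, OpenCV 4.12 (cv2) and the standard library are available. Lean on these libraries where they do the work, as an engineer would, in place of code of your own. Each camera call takes 0.05 s, during which the arm holds its last target. There are 200 camera calls.

## Working session

There is one attempt and no reset: what is moved stays moved. The work goes in short steps, each a Python script; the robot and the scene stay as the last script left them, time stands still between calls to the robot, and variables do not carry over. Pictures are saved under pics/ and viewed, at most 10 in all, crops included, and the job is handed in when it is done.

```bash
ls; mkdir -p pics; cat > h.py <<'E'
import numpy as np, cv2
from workcell import env
def ray(cam,px,z):
    K,T=np.array(cam["mtx"]),np.array(cam["T"])
    d=T[:3,:3]@np.linalg.inv(K)@np.array([px[0],px[1],1.0]); o=T[:3,3]
    return o+d*(z-o[2])/d[2]
def proj(cam,p):
    K,T=np.array(cam["mtx"]),np.array(cam["T"])
    c=K@(T[:3,:3].T@(np.array(p,float)-T[:3,3])); return c[:2]/c[2]
def save(img,name,s=1): cv2.imwrite("pics/"+name,cv2.resize(img[:,:,::-1],None,fx=s,fy=s,interpolation=cv2.INTER_CUBIC))
E
python3 - <<'E'
from h import *
np.set_printoptions(precision=3,suppress=True)
s=env.sense(); print(s["t"],s["tcp_pos"],s["eef_rot"],s["gripper_width"])
for c in("top","scene"):
    im=env.read_camera(c); save(im["img"],c+"1.png",1.5); print(c,np.array(im["T"])[:3,3])
    for l,z in(("nut",13),("stud",115),("shaker",60),("timer",20),("oil_bottle",50),("eyepiece",30),("slide_pack",30)):
        for r in env.regions_of(l,c)[:3]: print(l,round(r["score"],2),r["location"],ray(im,r["location"],z)[:2],r["pixels"].sum())
E
```

```text
pics
0.0 [ 177.896 -598.44   208.142] [ 0.99   0.144 -0.    -0.001] 85.45290984287158
top [ 386.84  -159.96   987.155]
nut 0.51 [308.0, 227.9] [ 461.651 -270.412] 153
shaker 0.63 [172.3, 187.7] [555.112  60.867] 9497
timer 0.7 [292.4, 145.4] [ 671.821 -234.844] 593
oil_bottle 0.59 [329.1, 164.7] [ 613.35  -321.496] 92
eyepiece 0.63 [246.9, 138.7] [ 687.285 -118.467] 143
scene [ -93.665 -479.752  566.486]
nut 0.77 [300.6, 261.7] [ 476.039 -268.676] 365
stud 0.49 [197.5, 172.2] [562.495  59.245] 56
stud 0.37 [302.3, 263.0] [ 369.296 -311.569] 355
shaker 0.65 [200.3, 195.1] [543.605  43.722] 5924
timer 0.9 [320.0, 212.5] [ 663.573 -244.46 ] 468
oil_bottle 0.75 [348.6, 226.1] [ 599.594 -335.295] 236
eyepiece 0.59 [283.6, 195.2] [ 683.438 -131.385] 139
slide_pack 0.87 [389.8, 264.9] [ 534.05  -444.684] 761
```

View pics/top1.png

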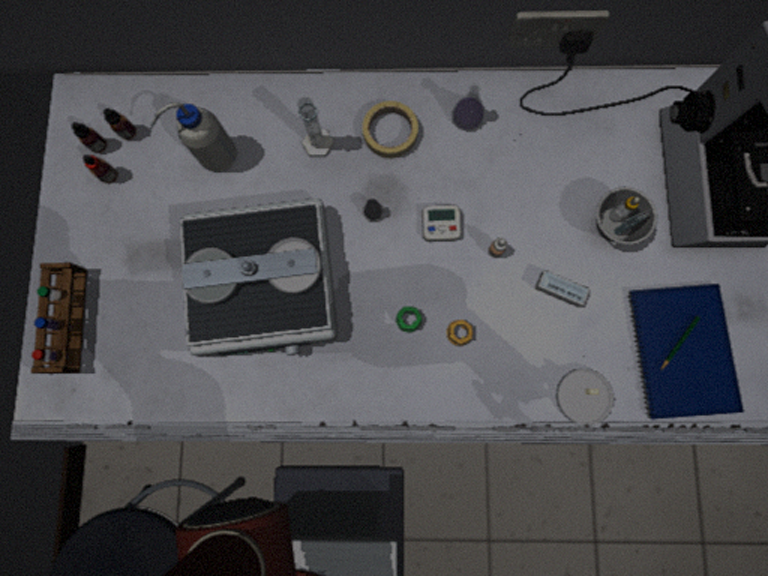

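View pics/scene1.png

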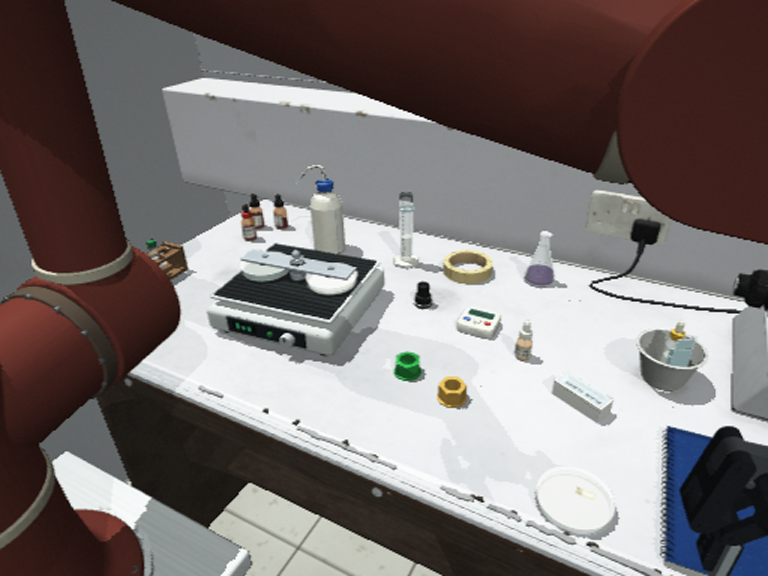

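Candidates: brass-coloured nut at top px ≈(307,222), and a green look-alike at ≈(273,213). The brass one fits the description. I'll go over it and confirm with a wrist crop.

```bash
cat >> h.py <<'E'
def Q(psi): return [float(np.cos(psi/2)),float(np.sin(psi/2)),0.,0.]
E
python3 - <<'E'
from h import *
np.set_printoptions(precision=3,suppress=True)
def hue(im):
    h=cv2.cvtColor(im,cv2.COLOR_RGB2HSV); m=cv2.inRange(h,(12,120,80),(28,255,255))
    n,l,s,c=cv2.connectedComponentsWithStats(m); return [(s[i,4],c[i]) for i in range(1,n) if s[i,4]>60]
for c in("top","scene"):
    im=env.read_camera(c)
    for a,p in hue(im["img"]): print(c,a,p,ray(im,p,13)[:2])
p=[466,-270,200]
env.move_to(p,Q(0.4)); s=env.sense(); print(s["t"],s["q"],s["tcp_pos"],s["eef_rot"])
im=env.read_camera("wrist"); save(im["img"],"w1.png",1.4); print(np.array(im["T"]),np.array(im["mtx"])[0])
for a,p in hue(im["img"]): print("w",a,p,ray(im,p,13)[:2])
for r in env.regions_of("nut","wrist"): print(r["score"],r["location"],ray(im,r["location"],13)[:2])
E
```

```text
top 115 [306.583 221.009] [ 478.717 -267.312]
scene 315 [301.048 261.149] [ 478.119 -268.871]
2.5083 [-0.665 -0.149  1.823 -0.     1.467  0.507] [ 465.732 -270.852  200.074] [ 0.98   0.198 -0.     0.   ]
[[   0.388   -0.875   -0.289  539.977]
 [  -0.921   -0.369   -0.122 -240.054]
 [   0.       0.313   -0.95   363.611]
 [   0.       0.       0.       1.   ]] [268.291   0.    257.675]
w 469 [257.571 159.348] [ 480.479 -265.047]
0.82 [257.3, 158.3] [ 481.619 -264.18 ]
0.67 [205.7, 110.8] [ 511.506 -181.873]
```

View pics/w1.png

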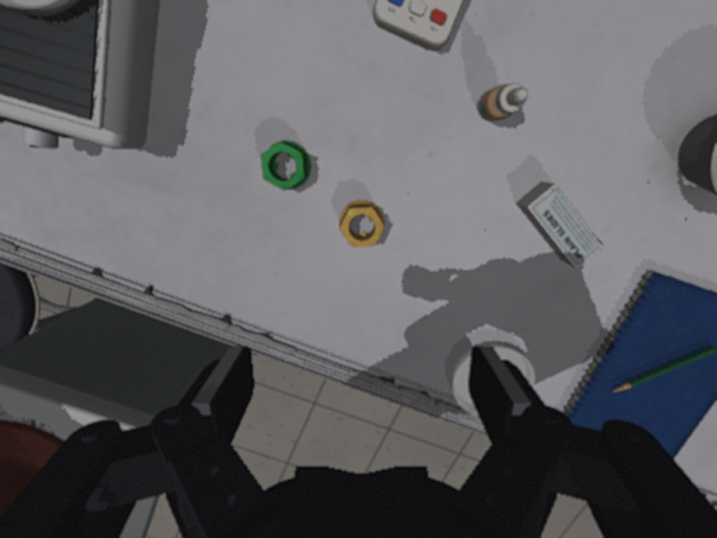

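The wrist picture shows the brass nut at px (257,160), the green look-alike at (205,117), and the bottle, timer and slides further off. I'll go lower for a close crop and the yaw.

```bash
python3 - <<'E'
from h import *
np.set_printoptions(precision=3,suppress=True)
env.set_gripper(60,30)
env.move_to([479.5,-267,85],Q(0.4)); s=env.sense(); print(s["t"],s["q"],s["tcp_pos"])
im=env.read_camera("wrist"); np.savez("w2.npz",**{k:np.array(v) for k,v in im.items()})
h=cv2.cvtColor(im["img"],cv2.COLOR_RGB2HSV); m=cv2.inRange(h,(12,120,60),(28,255,255))
n,l,st,c=cv2.connectedComponentsWithStats(m); i=1+st[1:,4].argmax(); print(st[i],c[i],ray(im,c[i],13))
u,v=c[i].astype(int); crop=im["img"][v-45:v+45,u-60:u+60]
# axis overlay of a trial hexagon is left out: look first
save(crop,"w2.png",6.6)
for px in [(0,0),(30,0),(0,30)]: print(ray(im,c[i]+px,26)-ray(im,c[i],26))
print(u-60,v-45)
E
```

```text
3.5167 [-0.644 -0.017  1.899 -0.     1.26   0.527] [ 479.689 -267.147   85.458]
[ 234  174   45   48 1114] [255.586 195.413] [ 482.191 -264.496   13.   ]
[0. 0. 0.]
[ 10.223 -24.152   0.   ]
[-26.406 -11.1     0.   ]
195 150
```

View pics/w2.png

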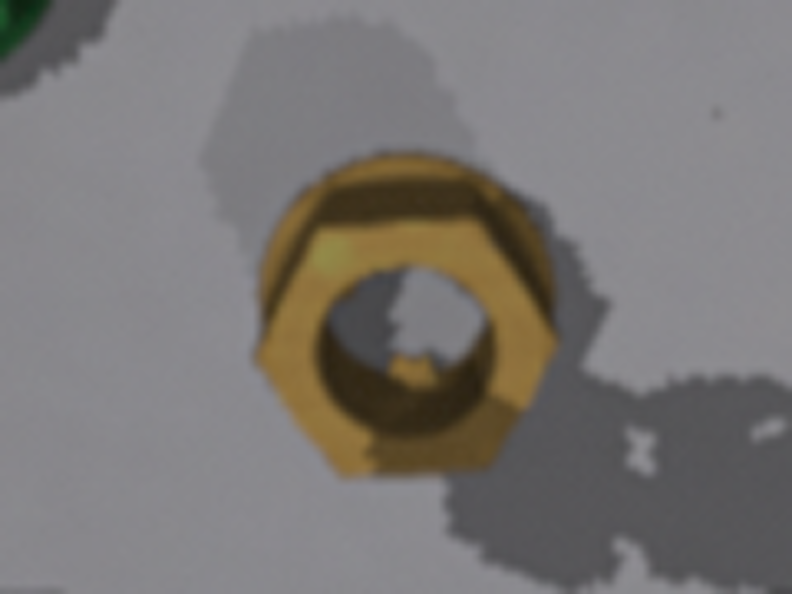

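Confirmed: brass hexagon, crop corners at (320,222), (485,218), (557,345), (490,470), (342,475), (257,355). Next I compute its pose from these corners and grip it.

```bash
python3 - <<'E'
from h import *
np.set_printoptions(precision=3,suppress=True)
im=dict(np.load("w2.npz"))
C=np.array([(320,222),(485,218),(557,345),(490,470),(342,475),(257,355)])/6.6+[195,150]
W=np.array([ray(im,p,26)[:2] for p in C]); c=W.mean(0); d=W-c
a=np.arctan2(d[:,1],d[:,0]); cy=np.angle(np.mean(np.exp(6j*a)))/6; print(c,np.hypot(*d.T),cy)
psi=cy  # finger line (psi-90deg) along a flat normal (corner+30+k60): psi = corner angle mod 60
psi=min([psi+k*np.pi/3 for k in range(-3,4)],key=lambda v:abs(v+0.1)); print("psi",psi)
env.move_to([c[0],c[1],60],Q(psi))
im=env.read_camera("wrist"); np.savez("w3.npz",**{k:np.array(v) for k,v in im.items()})
env.movel([c[0],c[1],5],80); s=env.sense(); print(s["t"],s["tcp_pos"],s["ft_force"])
env.set_gripper(30,50); s=env.sense(); print(s["t"],s["tcp_pos"],s["ft_force"],s["gripper_width"],s["grasp_force"])
im=env.read_camera("wrist"); np.savez("w4.npz",**{k:np.array(v) for k,v in im.items()}); i4=im["img"]
a=np.load("w3.npz")["img"]; save(np.hstack([a[130:330,130:330],i4[130:330,130:330]]),"w34.png",2)
np.savez("g.npz",c=c,psi=psi,z=s["tcp_pos"])
E
```

```text
[ 480.14  -266.722] [21.111 20.778 19.843 20.739 20.402 20.297] -0.0815350699417707
psi -0.0815350699417707
4.9833 [ 480.452 -266.942    5.254] [0.823 0.095 0.484]
5.3833 [ 480.323 -266.827    5.309] [ 0.179  0.019 -0.16 ] 30.228623720511205 0.0
```

View pics/w34.png

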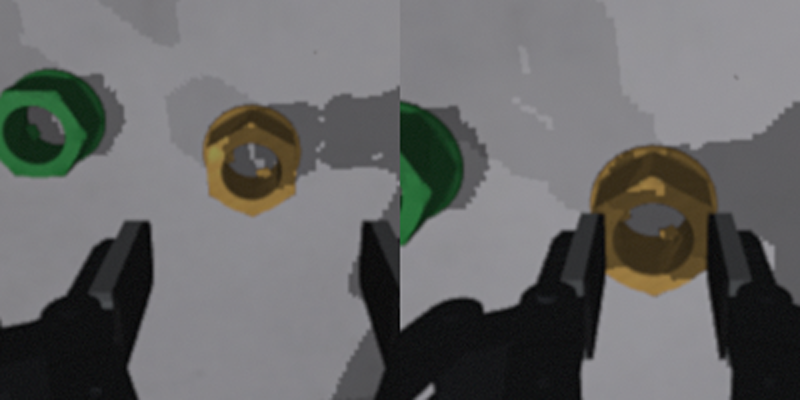

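The pads look to be astride the hexagon (crop right, x 605–708), but width 30 with zero force is suspicious. I'll close fully and check.

```bash
python3 - <<'E'
from h import *
np.set_printoptions(precision=2,suppress=True)
im=dict(np.load("w4.npz")); g=np.load("g.npz"); t=g["z"]; psi=float(g["psi"])
x=np.array([np.cos(psi),np.sin(psi),0]); y=np.array([np.sin(psi),-np.cos(psi),0])
for h in (5,26):
    for o in (-18,18):
        for f in (-11,11): print(h,o,f,(proj(im,[*t[:2],h]+o*y+f*x)-130)*2+[400,0])
env.set_gripper(20,50); s=env.sense(); print(s["t"],s["tcp_pos"],s["ft_force"],s["gripper_width"],s["grasp_force"])
im=env.read_camera("wrist"); save(im["img"][130:330,130:330],"w5.png",2.5)
E
```

```text
5 -18 -11 [601.49 236.23]
5 -18 11 [599.41 177.05]
5 18 -11 [706.31 236.26]
5 18 11 [708.3  177.08]
26 -18 -11 [594.94 270.28]
26 -18 11 [592.32 205.09]
26 18 -11 [712.49 270.3 ]
26 18 11 [715.   205.12]
5.6917 [ 480.11 -266.73    4.98] [-0.44  0.21 -0.24] 20.190917961480608 0.0
```

View pics/w5.png

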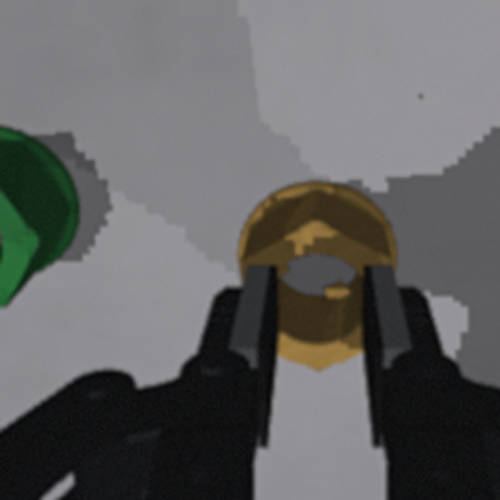

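The pads have closed over the nut's top, since they hide it at 20 mm opening, so the tips stand higher than I assumed. A light touch will measure the tip height.

```bash
python3 - <<'E'
from h import *
np.set_printoptions(precision=2,suppress=True)
g=np.load("g.npz"); c=g["c"]
r=env.movel([c[0],c[1],-8],15,stop_force=3); s=env.sense(); print(r,s["t"],s["tcp_pos"],s["ft_force"],s["gripper_width"])
im=env.read_camera("scene"); u,v=proj(im,[c[0],c[1],20]).astype(int); save(im["img"][v-50:v+30,u-55:u+55],"s2.png",6)
E
```

```text
True 6.0333 [ 480.26 -266.8     4.28] [-0.18  0.07  4.34] 20.038484834268566
```

View pics/s2.png

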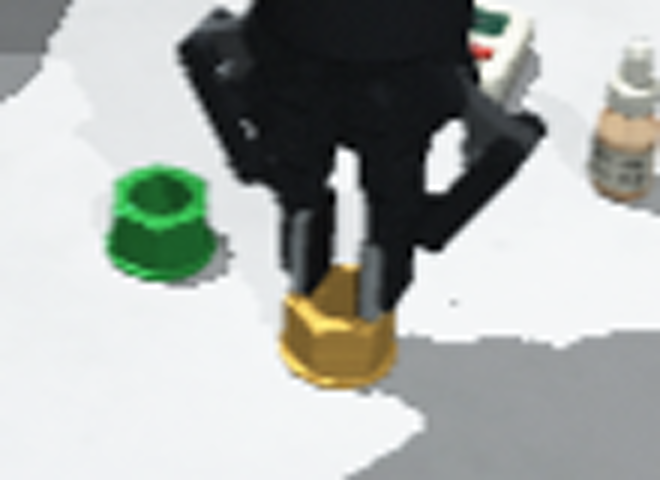

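Scene crop: the tips rest on the nut's top (crop ≈ 300–385, 290), i.e. the tips stand about 22 mm above the reported TCP at this width. So I open, lower the TCP to −16, and grip.

```bash
python3 - <<'E'
from h import *
np.set_printoptions(precision=2,suppress=True)
g=np.load("g.npz"); c=g["c"]; psi=float(g["psi"])
env.movel([c[0],c[1],14],80); env.set_gripper(54,60)
r=env.movel([c[0],c[1],-16],50,stop_force=5); s=env.sense(); print(r,s["t"],s["tcp_pos"],s["ft_force"])
if not r:
    env.set_gripper(25,60); s=env.sense(); print(s["t"],s["tcp_pos"],s["ft_force"],s["ft_torque"],s["gripper_width"],s["grasp_force"])
    np.savez("g.npz",c=c,psi=psi,z=s["tcp_pos"])
    if s["gripper_width"]>33:
        env.movel([c[0],c[1],90],150); s=env.sense(); print(s["t"],s["tcp_pos"],s["ft_force"],s["ft_torque"],s["gripper_width"],s["grasp_force"])
        # look at the stud from afar with same yaw
        env.move_to([562,59,215],Q(psi)); s=env.sense(); print(s["t"],s["q"],s["tcp_pos"],s["ft_force"])
        im=env.read_camera("wrist"); np.savez("w6.npz",**{k:np.array(v) for k,v in im.items()}); save(im["img"],"w6.png",1.5)
        for r in env.regions_of("stud","wrist"): print(r["score"],r["location"],ray(im,r["location"],115))
E
```

```text
False 7.5417 [ 480.22 -266.79  -16.01] [ 0.66  0.7  -0.27]
7.8417 [ 480.76 -267.15  -15.23] [0.39 0.42 2.56] [0.02 0.03 0.02] 34.69206128211322 61.85868705972098
8.7 [ 479.32 -266.11   88.69] [ 0.26  0.28 -1.02] [ 0.01 -0.02  0.05] 34.688269723176276 61.431902610347606
10.0417 [-0.03 -0.09  1.75 -0.    1.49  1.62] [561.64  58.09 213.95] [ 0.3  -0.64 -1.14]
0.63 [244.4, 180.5] [573.25  70.1  115.  ]
```

View pics/w6.png

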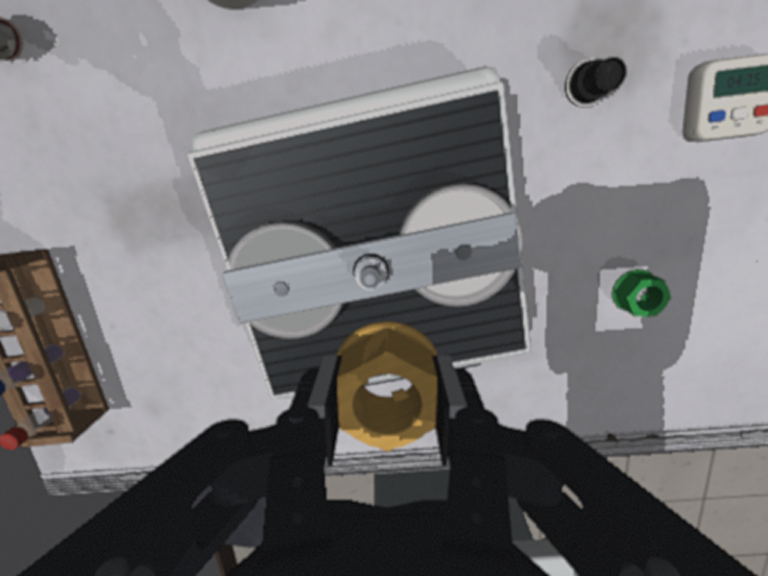

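Nut held (width 34.7, 61 N); the stud shows at wrist px ≈(247,181) and the nut in hand at ≈(258,260). One nearer picture from almost above the stud will give the tip precisely.

```bash
python3 - <<'E'
from h import *
np.set_printoptions(precision=2,suppress=True)
g=np.load("g.npz"); psi=float(g["psi"])
env.movel([500,66,140],200); s=env.sense(); print(s["t"],s["tcp_pos"])
im=env.read_camera("wrist"); np.savez("w7.npz",**{k:np.array(v) for k,v in im.items()}); print(np.array(im["T"]))
for r in env.regions_of("stud","wrist"): print(r["score"],r["location"],ray(im,r["location"],115),r["pixels"].sum())
u,v=proj(im,[568,66,125]).astype(int); print(u,v)
a=cv2.resize(im["img"][v-25:v+25,u-33:u+33],(396,300),interpolation=cv2.INTER_CUBIC)
b=cv2.resize(im["img"][200:300,190:322],(396,300),interpolation=cv2.INTER_CUBIC)
save(np.vstack([a,b]),"w7.png",1)
t=s["tcp_pos"]
print("nut top in crop", (proj(im,[t[0],t[1],t[2]+41.2])-[190,200])*3+[0,300])
E
```

```text
10.7833 [500.91  65.61 140.88]
[[ -0.08  -0.95  -0.31 580.88]
 [ -1.     0.08   0.03  58.46]
 [ -0.     0.31  -0.95 304.57]
 [  0.     0.     0.     1.  ]]
0.83 [245.5, 124.9] [570.8   67.73 115.  ] 805
0.27 [264.7, 262.1] [462.61  62.57 115.  ] 4511
247 129
nut top in crop [200.07 505.75]
```

View pics/w7.png

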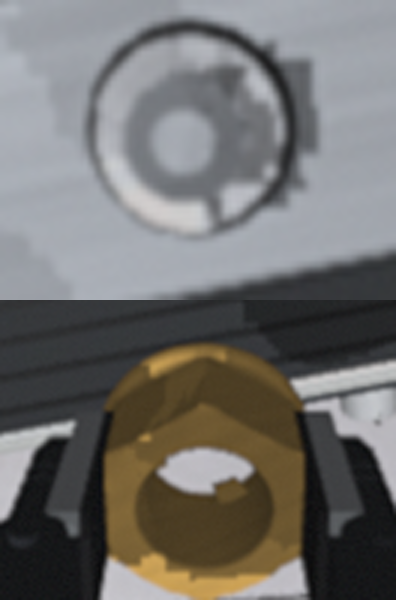

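Tip disc at crop (184,141) → px (244.7,127.5); the nut's bore in hand sits at crop (204,507) against a predicted (200,506), a camera bias of only ~0.6 mm sideways. Now I lower it onto the pilot by feel.

```bash
cat >> h.py <<'E'
def st(n=5):
    a=[]
    for _ in range(n): env.dwell(0.02); a.append(env.sense())
    m=lambda k:np.mean([x[k] for x in a],0)
    return a[-1]["t"],m("tcp_pos"),m("ft_force"),m("ft_torque"),a[-1]["gripper_width"]
E
python3 - <<'E'
from h import *
np.set_printoptions(precision=2,suppress=True)
g=np.load("g.npz"); psi=float(g["psi"]); zg=g["z"][2]
im=dict(np.load("w7.npz")); p=ray(im,[244.7,127.5],125.5); print(p)
x,y=p[0],p[1]+0.7
env.movel([x,y,126],150); r0=st(); print(r0)
r=env.movel([x,y,88],25,stop_force=3); t=st(); print(r,t,"origin above stud:",t[1][2]-zg-102)
np.savez("s.npz",x=x,y=y,f0=r0[2],m0=r0[3])
E
```

```text
[569.78  67.89 125.5 ]
(11.5917, array([569.5 ,  68.6 , 126.23]), array([-0.05,  0.16, -1.06]), array([-0.01, -0.01,  0.01]), 34.78241537968395)
True (12.7833, array([570.29,  68.53,  95.69]), array([0.98, 0.03, 2.02]), array([-0.01, -0.25,  0.  ]), 34.844405070672074) origin above stud: 8.920918433246413
```

Contact at about 8.9 mm above the stud's origin: the lugs are on the threads, at 3 N. Now I back off anticlockwise, climbing with the thread, until it drops.

```bash
cat > back.py <<'E'
from h import *
np.set_printoptions(precision=2,suppress=True)
g=np.load("g.npz"); psi=float(g["psi"]); zg=g["z"][2]; S=np.load("s.npz"); f0=S["f0"]
x,y=float(S["x"]),float(S["y"]); z=st(2)[1][2]; turned=0; dropped=False
while turned<2.3 and not dropped:
    psi+=0.17; turned+=0.17; z+=0.17*2.4
    r=env.movel([x,y,z],1.2,ori=Q(psi),stop_force=9)
    t=st(3); F=t[2]-f0; print("%.2f t%.1f h%.2f"%(turned,t[0],t[1][2]-zg-102),F,t[3]-S["m0"])
    if r or F[2]>12: print("STOP"); break
    if F[2]<1.2:
        r=env.movel([x,y,z-7],10,stop_force=2.5); t=st(3); zn=t[1][2]; F=t[2]-f0
        print("   lowered",r,zn-z,"h",zn-zg-102,F); dropped=z-zn>2.5; z=zn
    elif F[2]>5: z-=-0.2
np.savez("b.npz",psi=psi,z=z,dropped=dropped); print(dropped,turned,env.sense()["q"])
E
python3 back.py
```

```text
0.17 t13.5 h9.17 [ 5.19 -0.21 -0.84] [-0.05 -0.92 -0.02]
   lowered True -0.8404283316431389 h 8.485114875170723 [1.4  0.24 0.58]
0.34 t14.4 h8.82 [ 5.4   0.1  -1.24] [ 0.08 -0.92 -0.02]
   lowered True -0.8133017018092232 h 8.0798131733615 [1.48 0.56 0.67]
0.51 t15.3 h8.43 [ 5.21  1.09 -1.12] [ 0.21 -0.9  -0.02]
   lowered True -0.8133027937669794 h 7.674510379594523 [1.22 0.37 0.68]
0.68 t16.2 h8.01 [ 4.94  1.35 -1.23] [ 0.29 -0.87 -0.02]
   lowered True -0.850132176492977 h 7.232378203101547 [0.94 0.15 0.58]
0.85 t17.1 h7.54 [ 4.86  2.6  -1.27] [ 0.39 -0.81 -0.02]
   lowered True -0.4613362798293963 h 7.179041923272152 [-0.13 -0.73  3.79]
1.02 t18.1 h7.67 [3.23 2.97 1.15] [ 0.58 -0.59 -0.  ]
   lowered True -0.033752927465783955 h 7.553288995806369 [-0.25 -0.39  4.03]
1.19 t19.1 h7.98 [2.69 4.09 1.74] [ 0.81 -0.38 -0.06]
1.36 t19.5 h8.47 [2.62 4.06 2.2 ] [ 0.83 -0.38  0.02]
1.53 t19.8 h8.83 [2.29 4.04 2.57] [ 0.87 -0.32 -0.01]
1.70 t20.2 h9.14 [1.93 4.64 2.36] [ 0.86 -0.32  0.01]
1.87 t20.6 h9.40 [1.97 4.97 2.51] [ 0.86 -0.31  0.01]
2.04 t20.9 h9.56 [1.99 4.35 0.87] [ 0.82 -0.31  0.01]
   lowered True -0.6639497943729396 h 9.337339201433437 [-0.07 -0.8   3.66]
2.21 t22.0 h9.03 [ 0.11  2.93 -0.93] [ 0.6   0.04 -0.01]
   lowered True -1.8130236759554776 h 7.932315525477961 [0.88 0.32 0.88]
2.38 t23.3 h7.76 [-0.78  2.33 -1.4 ] [0.49 0.27 0.02]
   lowered True -1.9453884642955757 h 6.394927061182386 [0.86 0.03 0.03]
False 2.3799999999999994 [-0.01  0.03  1.84  0.    1.28 -0.74]
```

The climb from 7.2 to 9.5 mm at 2.4 mm/rad and then the fall past the ends are clear. It's now at about 6.4 mm, only held by side friction. I'll lower from the relaxed x-y position until it really seats.

```bash
python3 - <<'E'
from h import *
np.set_printoptions(precision=2,suppress=True)
g=np.load("g.npz"); zg=g["z"][2]; S=np.load("s.npz"); f0=S["f0"]; psi=float(np.load("b.npz")["psi"])
t=st(5); p=t[1]; print("rel",p[:2]-[float(S["x"]),float(S["y"])],"h",p[2]-zg-102,t[2]-f0,t[0])
r=env.movel([p[0],p[1],p[2]-4],8,stop_force=3); t=st(5); F=t[2]-f0
print(r,t[1]-p,"h",t[1][2]-zg-102,F,t[3]-S["m0"],t[0])
np.savez("c.npz",x=t[1][0],y=t[1][1],z=t[1][2],psi=psi)
E
```

```text
rel [-1.91  0.75] h 5.979553078799 [0.83 0.59 0.7 ] 23.6667
True [ 0.    0.07 -0.27] h 5.712070429703672 [ 0.23 -0.47  5.07] [-0.02  0.03 -0.01] 23.975
```

Clean axial contact now (5 N, no side force): the nut has dropped in. I run it down clockwise with the lead, trimming x-y and z by feel.

```bash
cat > run.py <<'E'
from h import *
import sys
np.set_printoptions(precision=2,suppress=True)
zg=np.load("g.npz")["z"][2]; S=np.load("s.npz"); f0=S["f0"]; c=np.load("c.npz")
p=np.array([c["x"],c["y"],c["z"]],float); psi=float(c["psi"]); F=np.array([0,0,2.5]); turned=0; D=float(sys.argv[1]); last=1e9
while turned<D:
    n=p.copy(); n[:2]+=np.clip(0.3*F[:2],-.6,.6); n[2]+=-0.17*2.4+np.clip(0.2*(F[2]-2.5),-.5,.3)
    psi-=0.17; turned+=0.17
    r=env.movel(n,max(np.linalg.norm(n-p),.05)/0.35,ori=Q(psi),stop_force=10); p=n
    t=st(3); F=t[2]-f0; h=t[1][2]-zg-102; dm=(t[3]-S["m0"])
    print("%.2f t%.1f h%.2f"%(turned,t[0],h),F,dm,t[1][:2]-[S["x"],S["y"]])
    if r or F[2]>9 or abs(dm[2])>0.2: print("STOP",r); break
np.savez("c.npz",x=p[0],y=p[1],z=p[2],psi=psi)
E
python3 run.py 1.0
```

```text
0.17 t24.4 h5.37 [1.08 1.39 2.91] [ 0.31 -0.12 -0.  ] [-1.76  1.11]
0.34 t24.8 h4.97 [0.99 1.37 3.33] [ 0.3  -0.15  0.01] [-1.52  1.36]
0.51 t25.2 h4.60 [1.44 1.11 2.4 ] [ 0.2  -0.2  -0.03] [-1.3   1.58]
0.68 t25.6 h4.17 [ 0.26 -0.02  2.11] [ 0.1  -0.1  -0.02] [-1.02  1.83]
0.85 t26.0 h3.77 [1.11 0.08 2.27] [ 0.12 -0.18  0.02] [-0.73  1.89]
1.02 t26.4 h3.35 [1.44 0.71 2.21] [ 0.05 -0.15  0.  ] [-0.45  1.93]
```

```bash
python3 run.py 1.7
```

```text
0.17 t26.8 h2.97 [ 1.41 -0.23  1.55] [ 0.01 -0.32 -0.01] [-0.28  1.87]
0.34 t27.2 h2.52 [ 1.25 -0.34  2.64] [ 0.04 -0.23 -0.02] [0.06 1.93]
0.51 t27.6 h2.07 [ 0.47 -0.27  3.18] [-0.   -0.15 -0.01] [0.33 1.8 ]
0.68 t28.0 h1.69 [ 0.71 -0.77  2.11] [-0.06 -0.22 -0.03] [0.49 1.65]
0.85 t28.4 h1.27 [ 1.43 -0.86  3.21] [-0.02 -0.14 -0.01] [0.68 1.5 ]
1.02 t28.8 h0.85 [-0.2  -0.13  2.98] [ 0.01 -0.01 -0.04] [0.91 1.31]
1.19 t29.1 h0.48 [ 0.84 -1.24  1.98] [-0.03 -0.13 -0.03] [0.98 1.13]
1.36 t29.5 h0.05 [0.22 0.12 2.76] [ 0.   -0.01 -0.02] [1.16 0.91]
1.53 t29.9 h0.02 [-0.1  -0.    4.07] [0.06 0.02 0.01] [1.51 0.88]
1.70 t30.3 h-0.01 [-1.11 -2.78  5.23] [-0.41  0.09 -0.02] [1.54 0.37]
1.87 t30.7 h0.02 [ 0.94 -4.54  5.48] [-0.7  -0.05 -0.08] [ 1.52 -0.21]
```

The height holds at 0.0 mm with 5 N on the bar: the flange is seated. I relax the side load, let go, lift and check.

```bash
python3 - <<'E'
from h import *
np.set_printoptions(precision=2,suppress=True)
zg=np.load("g.npz")["z"][2]; S=np.load("s.npz"); f0=S["f0"]; c=np.load("c.npz")
p=np.array([c["x"],c["y"],c["z"]],float); F=st(3)[2]-f0
for k in range(2):
    p=p+np.append(np.clip(0.3*F[:2],-1.2,1.2),np.clip(.2*(F[2]-2),-.3,.5)); env.movel(p,4); t=st(3); F=t[2]-f0; print(t[0],"h",t[1][2]-zg-102,F)
env.set_gripper(62); s=env.sense(); print(s["t"],s["ft_force"],s["gripper_width"])
env.movel([p[0],p[1],p[2]+60],100); env.movel([p[0]-75,p[1],p[2]+75],150)
im=env.read_camera("wrist"); s=env.sense(); print(s["t"],s["tcp_pos"])
q=np.array([p[0],p[1],115]); u,v=proj(im,q).astype(int); print(u,v); u=np.clip(u,66,446); v=max(v,50)
for r in env.regions_of("nut","wrist"): print(r["score"],r["location"],ray(im,r["location"],115))
b=env.read_camera("scene"); su,sv=proj(b,q).astype(int)
f=lambda i,u,v:cv2.resize(i[v-50:v+50,u-66:u+66],(396,300),interpolation=cv2.INTER_CUBIC)
save(np.vstack([f(im["img"],u,v),f(b["img"],su,sv)]),"end.png")
E
```

```text
31.2833 h -0.004510396542926287 [4.18 1.05 2.55]
31.7917 h -0.009622436348934116 [-2.31  1.76  6.02]
32.175 [-0.13  0.05  0.2 ] 62.13483082589218
33.6333 [497.48  67.95 161.59]
202 133
0.93 [451.3, 42.2] [ 525.15 -112.82  115.  ]
0.82 [218.1, 135.6] [564.24  59.2  115.  ]
```

View pics/end.png

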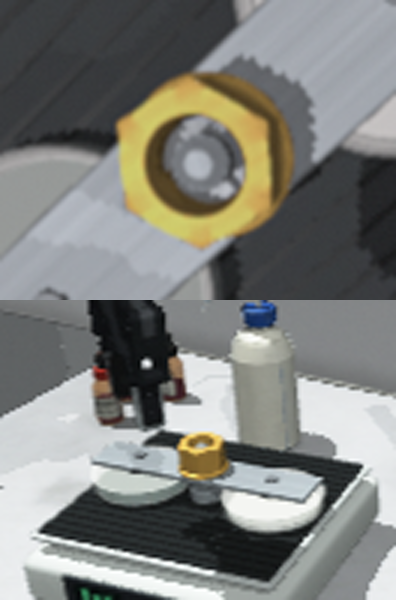

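The nut sits level with its flange on the bar (wrist crop ≈(205,160), scene crop ≈(204,455)), the stud is centred in its bore, and the gripper is clear. I'm handing it in.

```bash
python3 -c "
from workcell import env
print(env.sign_off(), env.sense()['t'])"
```

```text
the job is handed in; nothing more can be done
the job is handed in; nothing more can be done
```

The brass nut was backed off until it dropped in, then run down clockwise until its flange lay on the bar and released; I handed the job in at about 34 s, with light forces on the stud (about 6 N at most).

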